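# Sort tested motors into tray, reject bin and sloped rack

### The arm

A 6-joint arm with a two-finger parallel gripper is mounted at the origin on the work surface. World frame = base frame: x ahead of the robot, y to its left, z up, the work surface at z = 0. Lengths are in m, angles in rad, forces in N, time in s.
With the tool pointing down it reaches from about 0.275 to 1 m from the base axis. Payload 8.4 kg.
Tool frame: the origin (TCP) lies on the mounting face of the last link; the fingertips stand 173 mm ahead of it and the grasp point (between the pads) lies 155 mm ahead of it; z points along the fingers, y is the line along which they close (so a half turn about z gives the same grasp; the last joint's range is limited). The gripper opens to 85 mm and grips with 20 to 120 N. Pads are 22 mm wide; open, the fingers measure 114 mm over their backs; the gripper's body (76 mm by 85 mm) begins 54 mm behind the grasp point. The pads swing forward as they close: fully open they stand 13 mm farther back than shut.
Start: joints at [1.257, 0.353, 1.633, -0, 1.155, -0.002], TCP at [0.192, 0.595, 0.405] pointing down, gripper open.
Joint ranges: [-2.63, 2.63], [-0.92, 2.1], [0.06, 2.66], [-1.3, 4.44], [0, 2.69], [-3.02, 3.02]. Speed limits (rad/s): [2.22, 2.22, 2.79, 3.14, 3.14, 3.14].

### API

Orientations are given as a rotation vector (axis times angle).
In Python, from station import r gives the robot as it stands.
- The arm moves only by the tool move_arm, never from a script. Its argument "moves" is a list of rows, each a list of 7 numbers: the turn, a rotation vector about the tool's x, y, z in degrees, then the shift along the tool's x, y, z in mm, then the finger opening in mm, from 0 to 85.4. In form: [[ax, ay, az, dx, dy, dz, fingers], ...]. A call has 1 to 20 rows; each row shifts and turns the commanded pose from where the row before left it, along the tool's axes as they then stand; what a row does not reach is not made up. A row lasts 1/12 s, in which the tool goes at most 41.7 mm and 7.16 degrees, less where a joint would pass 70% of its speed; a pose out of reach is approached as far as the arm can. A call is refused whole if a number of a shift passes 41.7 or a number of a turn 7.16, either way. A call with a gripper value outside its range is refused whole. The fingers move at their own pace and stop on an object; "newtons" is the grip in N (left out, the last holds). Time passes only in rows, so rows that do not move let the fingers close. It gives the time, the measured TCP pose, the force, the opening and the grip force at its end, in the units of the state.
- r.observe(): the state, without advancing time (a new reading comes with each control period).
- r.capture(name): name is "side" or "top" or "wrist"; returns the picture (480x640x3 uint8, blue, green, red); there is no depth.
- r.camera_info(name): a dict with "fx", "fy", "cx", "cy" (pixels), "world_from_camera" (4x4, takes a point from camera to world coordinates). Camera axes: x right, y up, looking along -z (the intrinsics and any distortion apply to the point x, -y, -z); pixel columns grow to the right and rows downward; lengths in m; the calibration is good to about 2 mm. A picture is of the moment at which its call begins: read the wrist's pose just before it. camera_info takes no time and is no camera call; for the wrist camera it gives the pose at the moment of the call.
- r.close_job(): hands the job in; it is judged then, once.
The state is a dict: "time": time; "joint_positions": joint angles; "qvel": joint speeds; "effort": joint torques, N m; "tool_pos": TCP position; "orientation": TCP orientation; "force": force on the tool from outside, world axes, zero at the start; "wrist_torque": the same for the moment, N m; "opening": finger opening in m; "grasp_force": force on a finger pad.
Only numpy, scipy, OpenCV 4.12 (cv2) and the standard library are available. Lean on these libraries where they do the work, as an engineer would, in place of code of your own. Each camera call takes 0.05 s, during which the arm holds its last target. There are 200 camera calls.

### The job

Sort the five tested motors: stand the two round motors with white tops upright, shaft up, on the floor of the blue tray, and the one with the red top upright, shaft up, on the floor of the red bin. Lay both geared motors (yellow and black gearbox) side by side on the sloped rack, wholly on its board, lying flat on it and square to the green cleat, with the plain end of the gearbox resting against the cleat and the motor can pointing straight up the slope. Do not disturb the orange screwdriver or the red marker.

Things in the scene. Friction and masses are not known exactly. Their poses are not given: they have to be found in the camera images.
- motor_plain: round DC motor standing on its end, shaft up: bright steel can 30 mm in diameter, body 40 mm high, the top 6 mm being a full-width white end cap; a bare thin shaft stands on top, up to 50 mm above the underside; about 0.09 kg. Origin: centre of its underside; z up along the shaft; its yaw does not matter.
- motor_pinion: round DC motor standing on its end, shaft up: bright steel can 30 mm in diameter, body 40 mm high, the top 6 mm being a full-width white end cap; a thin shaft with a small brass pinion stands on top, up to 50 mm above the underside; about 0.09 kg. Origin: centre of its underside; z up along the shaft; its yaw does not matter.
- motor_red: round DC motor standing on its end, shaft up: bright steel can 30 mm in diameter, body 40 mm high, the top 6 mm being a full-width red end cap; a bare thin shaft stands on top, up to 50 mm above the underside; about 0.09 kg. Origin: centre of its underside; z up along the shaft; its yaw does not matter.
- gear_yellow: geared motor lying flat: yellow gearbox block 42 (x) x 32 (y) x 26 mm high; from its +x end a steel motor can, 24 mm diameter, sticks out 22 mm (axis 13 mm up); thin brass shaft on top to 35 mm; 0.13 kg. Origin: centre of the gearbox's underside (plain end at x = -21, can's end at x = +43 mm); x from gearbox to can, z up. At the start the can points along world +x, within 0.5 rad.
- gear_black: geared motor lying flat: black gearbox block 42 (x) x 32 (y) x 26 mm high; from its +x end a steel motor can, 24 mm diameter, sticks out 22 mm (axis 13 mm up); thin brass shaft on top to 35 mm; 0.13 kg. Origin: centre of the gearbox's underside (plain end at x = -21, can's end at x = +43 mm); x from gearbox to can, z up. At the start the can points along world +x, within 0.5 rad.
- tray: blue open tray, fixed to the bench: 150 mm (x) x 200 mm (y) outside, 40 mm high, walls and floor 4 mm thick, with an outer lip 4 to 8 mm wide round the top. Origin: centre of its underside (inner floor at z = 4 mm); z up.
- bin: red open bin, fixed to the bench: 120 mm x 120 mm outside, 40 mm high, walls and floor 4 mm thick, with an outer lip round the top. Origin: centre of its underside (inner floor at z = 4 mm); z up.
- rack: sloped aluminium board, fixed, 200 mm wide, no side walls, rising 18 degrees towards world +x (within 0.15 rad); along its low near edge a green cleat 12 mm high, 8 mm thick. Origin: on the board's surface at the foot of the cleat's uphill face, mid-width, 22 mm above the bench. x straight up the slope (board to x = 120 mm), y along the cleat (board to +-100 mm), z the board's outward normal.
- screwdriver: bystander: screwdriver with an orange handle, 190 mm long, lying on the bench to the left. Origin: on its underside near its middle; x along it. Must not be disturbed.
- marker: bystander: red marker pen with a black cap, 130 mm long, 16 mm thick, lying on the bench to the right. Origin: centre of its underside; x along it. Must not be disturbed.
Not all that is in view belongs to the job. Leave any purple look-alike of the motor_red alone.

How it is judged:
By the outcome, as a careful person would: the job done as asked, in the order asked, and still so for the second after the job is handed in, with the robot touching nothing.
It also fails if it takes over 115 s, if anything falls off the work surface, if the arm or the gripper's body presses on something with over 40 N, if the wrist force passes 120 N, or if a joint passes its speed limit or range.

## Working session

There is one attempt and no reset: what is moved stays moved. The work goes in short steps, Python scripts to look and compute and a tool call to move; the robot and the scene stay as the last step left them, time stands still between calls to the robot, and variables do not carry over. Pictures are saved under pics/ and viewed, at most 14 in all, crops included, and the job is handed in when it is done.

Besides the shell and the picture viewer there is one more tool, called after ">>>" by a JSON object that holds its "op" and its "data". move_arm: Moves the arm, as the interface text tells. Its arguments: {"type":"object","properties":{"moves":{"type":"array"},"newtons":{"type":"number"}},"required":["moves"]}

```bash
ls; mkdir -p pics
python3 - <<'E'
from station import r
import cv2,numpy as np
print(r.observe())
for n in("top","side"):
    im=r.capture(n); cv2.imwrite(f"pics/{n}0.png",im)
    c=r.camera_info(n); print(n,{k:(np.round(v,4).tolist()) for k,v in c.items() if not isinstance(v,str)})
E
```

```text
pics
{'time': 0.0, 'joint_positions': array([ 1.25662148e+00,  3.53657870e-01,  1.63411520e+00, -5.60174292e-06,
        1.15522617e+00, -2.40788652e-03]), 'qvel': array([9.40474308e-04, 1.65015212e-03, 8.41661185e-05, 3.33532553e-04,
       1.56552584e-03, 9.83594053e-04]), 'effort': array([ 2.05238146e-03, -6.05244756e+01, -3.42078638e+01,  1.79109074e-04,
        9.18795413e-03,  6.14185115e-05]), 'tool_pos': array([0.19164731, 0.59464959, 0.40396355]), 'orientation': array([-4.87704181e-01, -3.10328584e+00,  2.18296023e-03]), 'force': array([-0.11256478, -0.16558568,  0.41885656]), 'wrist_torque': array([ 0.05126053,  0.02458246, -0.02417033]), 'grasp_force': 0.0, 'opening': 0.08544965798351248}
top {'fx': 470.4157, 'fy': 470.4157, 'cx': 322.5169, 'cy': 229.2759, 'world_from_camera': [[-0.0279, 0.9816, -0.189, 0.2741], [-0.9994, -0.0311, -0.0138, -0.0086], [-0.0194, 0.1885, 0.9819, 1.3201], [0.0, 0.0, 0.0, 1.0]]}
side {'fx': 514.726, 'fy': 514.726, 'cx': 325.5946, 'cy': 235.1695, 'world_from_camera': [[0.9786, 0.0969, -0.1815, 0.3057], [-0.2049, 0.5391, -0.817, -0.9813], [0.0187, 0.8367, 0.5474, 0.6832], [0.0, 0.0, 0.0, 1.0]]}
```

View pics/top0.png

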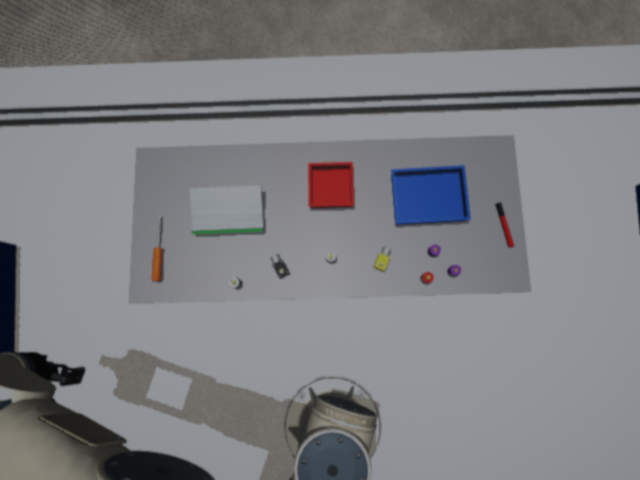

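View pics/side0.png

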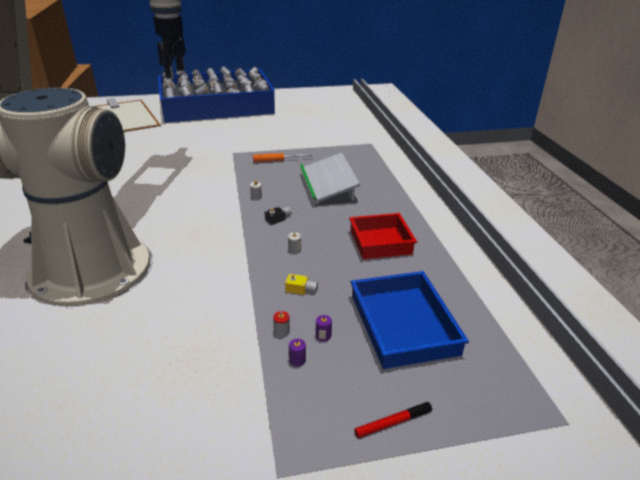

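The top view shows the rack (226,210), bin (331,186) and tray (430,195). The white motors are at (235,283) and (331,257), black gear (280,266), yellow gear (383,259). For motor_red there are three candidates: (428,278) has a red cap on a steel can, while (434,250) and (455,270) are purple look-alikes, so (428,278) is the one. I'll confirm it in a crop.

```bash
cat > h.py <<'E'
from station import r
import cv2,numpy as np
from scipy.spatial.transform import Rotation as R
def ray(c,u,v):
    T=np.array(c["world_from_camera"]); d=np.array([(u-c["cx"])/c["fx"],-(v-c["cy"])/c["fy"],-1])
    return T[:3,3],T[:3,:3]@d
def p2w(c,u,v,z):
    o,d=ray(c,u,v); return o+d*(z-o[2])/d[2]
def proj(c,P):
    T=np.array(c["world_from_camera"]); q=(np.atleast_2d(P)-T[:3,3])@T[:3,:3]
    return np.c_[c["cx"]+c["fx"]*q[:,0]/-q[:,2], c["cy"]-c["fy"]*q[:,1]/-q[:,2]]
def down(yaw): # tool z down, tool y (closing) along world yaw
    y=np.array([np.cos(yaw),np.sin(yaw),0]); z=np.array([0,0,-1.]); return np.c_[np.cross(y,z),y,z]
def go(pos,Rt,pos0=None,R0=None):
    s=r.observe(); R0=R.from_rotvec(s["orientation"]).as_matrix() if R0 is None else R0
    p0=s["tool_pos"] if pos0 is None else pos0
    print("shift mm (start tool axes)",np.round(R0.T@(np.array(pos)-p0)*1e3,1),
          "(end axes)",np.round(Rt.T@(np.array(pos)-p0)*1e3,1),
          "turn deg",np.round(R.from_matrix(R0.T@Rt).as_rotvec(degrees=True),1))
E
python3 - <<'E'
from h import *
c=r.camera_info("top"); s=r.camera_info("side"); print(c.keys(), r.camera_info("wrist"))
for n,u,v,z in [("wh1",235,283,.04),("wh2",331,257,.04),("blk",280,266,.026),("yel",383,259,.026),("red",428,278,.04),("pur1",434,250,.04),("pur2",455,270,.04),("tray",430,195,.04),("bin",331,186,.04),("rackcleatL",193,234,.03),("rackcleatR",263,231,.03),("screw",157,250,0.01)]:
    w=p2w(c,u,v,z); print(n,w.round(3),"side px",proj(s,w).round(0))
print(R.from_rotvec(r.observe()["orientation"]).as_matrix().round(3))
im=cv2.imread("pics/top0.png")[150:300,130:530]; cv2.imwrite("pics/crop.png",cv2.resize(im,(800,300),interpolation=2))
im=cv2.imread("pics/side0.png")[180:380,220:420]; cv2.imwrite("pics/crop2.png",cv2.resize(im,(600,600),interpolation=2))
E
```

```text
dict_keys(['fx', 'fy', 'cx', 'cy', 'world_from_camera']) {'fx': 335.28050816767626, 'fy': 335.28050816767626, 'cx': 313.78170665976893, 'cy': 237.90138580184174, 'world_from_camera': array([[ 0.30714519, -0.91877673, -0.24801443,  0.12948131],
       [ 0.95166144,  0.29611151,  0.08159955,  0.61471466],
       [-0.00153184, -0.26108868,  0.9653136 ,  0.37243383],
       [ 0.        ,  0.        ,  0.        ,  1.        ]])}
wh1 [0.379 0.252 0.04 ] side px [[253. 185.]]
wh2 [ 0.442 -0.012  0.04 ] side px [[292. 236.]]
blk [0.424 0.13  0.026] side px [[276. 211.]]
yel [ 0.434 -0.155  0.026] side px [[299. 280.]]
red [ 0.377 -0.272  0.04 ] side px [[278. 316.]]
pur1 [ 0.453 -0.294  0.04 ] side px [[321. 319.]]
pur2 [ 0.397 -0.347  0.04 ] side px [[295. 344.]]
tray [ 0.609 -0.294  0.04 ] side px [[402. 309.]]
bin [ 0.644 -0.018  0.04 ] side px [[378. 229.]]
rackcleatL [0.52  0.373 0.03 ] side px [[298. 165.]]
rackcleatR [0.523 0.176 0.03 ] side px [[311. 197.]]
screw [0.481 0.48  0.01 ] side px [[280. 157.]]
[[-0.952  0.307 -0.   ]
 [ 0.307  0.952 -0.001]
 [ 0.    -0.001 -1.   ]]
```

View pics/crop2.png

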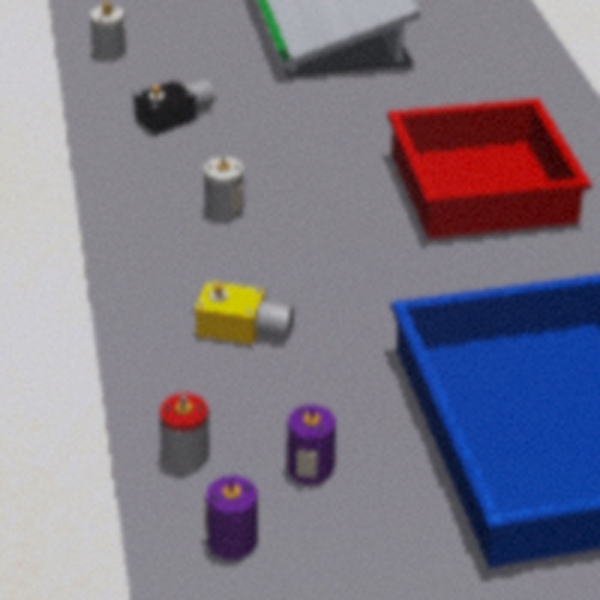

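The crop confirms it: red cap on a steel can at top-view pixel (428,278), and the other two are all purple. Next I hover on the left side to get a finer wrist view.

Run:
```python
from h import *
go([.37,.19,.40],down(np.pi/2))
```

```text
shift mm (start tool axes) [-293.9 -330.4    4.5] (end axes) [-178.3 -404.7    4. ] turn deg [ -0.1  -0.  -17.9]
```

>>> {"op": "move_arm", "data": {"moves": [[0,0,-6,0,0,0,85],[0,0,-6,0,0,0,85],[0,0,-5.9,0,0,0,85],[0,0,0,-16.2,-36.8,0,85],[0,0,0,-16.2,-36.8,0,85],[0,0,0,-16.2,-36.8,0,85],[0,0,0,-16.2,-36.8,0,85],[0,0,0,-16.2,-36.8,0,85],[0,0,0,-16.2,-36.8,0,85],[0,0,0,-16.2,-36.8,0,85],[0,0,0,-16.2,-36.8,0,85],[0,0,0,-16.2,-36.8,0,85],[0,0,0,-16.2,-36.8,0,85],[0,0,0,-16.2,-36.8,0,85],[0,0,0,0,0,0,85],[0,0,0,0,0,0,85]]}}

```text
time: 1.43
tool_pos: [0.3708, 0.1883, 0.4046]
orientation: [-0.007, -3.141, 0.0]
force: [-0.6, 0.8, 0.3]
opening: 0.0848
grasp_force: 0.0
```

Run:
```python
from h import *
import json
s=r.observe(); print(s["time"],s["tool_pos"],R.from_rotvec(s["orientation"]).as_matrix().round(3).tolist())
c=r.camera_info("wrist"); im=r.capture("wrist"); cv2.imwrite("pics/w1.png",im); json.dump({k:np.array(v).tolist() for k,v in c.items()},open("w1.json","w"))
for n,P in [("wh1",[.379,.252,.04]),("wh2",[.442,-.012,.04]),("blk",[.424,.13,.026])]: print(n,proj(c,P).round(0))
```

```text
1.4333 [0.37077423 0.18830002 0.40461295] [[-1.0, 0.004, -0.0], [0.004, 1.0, -0.0], [0.0, -0.0, -1.0]]
wh1 [[377. 222.]]
wh2 [[126. 281.]]
blk [[261. 260.]]
```

View pics/w1.png

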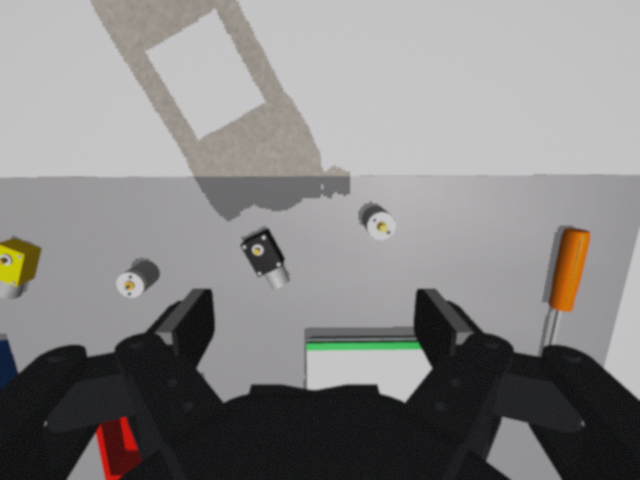

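The wrist view shows the white caps at (381,226) and (131,284), the black gearbox at (262,253), the yellow one at the left edge, and the cleat's top at row 345 (columns 306 to 430).

Run:
```python
from h import *
import json
c=json.load(open("w1.json")); im=cv2.imread("pics/w1.png")
for n,u,v in [("wh1",381,226),("wh2",131,284)]:
    x=im[v-22:v+23,u-22:u+23]; m=(x.min(2)>170).astype('uint8')
    k,l,st,ce=cv2.connectedComponentsWithStats(m); i=1+st[1:,4].argmax()
    U,V=ce[i]+[u-22,v-22]; print(n,st[i],U,V,p2w(c,U,V,.04).round(4))
w=p2w(c,381,226,.04); go([w[0],w[1],.180],down(np.pi/2))
```

```text
wh1 [   2    0   43   45 1136] 388.49207746478874 226.41901408450704 [0.3836 0.2641 0.04  ]
wh2 [  7  11  27  25 398] 129.2286432160804 284.9673366834171 [ 0.4467 -0.0098  0.04  ]
shift mm (start tool axes) [-12.7  66.9 224.6] (end axes) [-12.8  66.9 224.6] turn deg [ 0.  -0.  -0.1]
```

>>> {"op": "move_arm", "data": {"moves": [[0,0,0,-6.4,33.5,20,85],[0,0,0,-6.4,33.4,30,85],[0,0,0,0,0,38,85],[0,0,0,0,0,38,85],[0,0,0,0,0,38,85],[0,0,0,0,0,30,85],[0,0,0,0,0,20,85],[0,0,0,0,0,10.5,85],[0,0,0,0,0,0,24],[0,0,0,0,0,0,24],[0,0,0,0,0,0,24],[0,0,0,0,0,0,24],[0,0,0,0,0,0,24],[0,0,0,0,0,0,24],[0,0,0,0,0,0,24],[0,0,0,0,0,0,24]], "newtons": 40}}

```text
time: 2.82
tool_pos: [0.383, 0.2548, 0.1841]
orientation: [-0.0, 3.139, 0.003]
force: [-1.6, 0.8, 8.4]
opening: 0.0287
grasp_force: 38.9
```

Run:
```python
from h import *
for n in("top","side"):
    im=cv2.imread(f"pics/{n}0.png"); c=r.camera_info(n); h=cv2.cvtColor(im,cv2.COLOR_BGR2HSV)
    for name,m in (("tray",cv2.inRange(h,(105,150,60),(125,255,255))),("bin",cv2.inRange(h,(0,180,60),(8,255,255))|cv2.inRange(h,(172,180,60),(180,255,255)))):
        k,l,st,ce=cv2.connectedComponentsWithStats(m)
        roi=[i for i in range(1,k) if 300<ce[i][0]<480 and 150<ce[i][1]<340]; i=max(roi,key=lambda i:st[i,4])
        cn=max(cv2.findContours((l==i).astype('uint8'),0,1)[0],key=cv2.contourArea)
        q=cv2.approxPolyDP(cv2.convexHull(cn),6,True)[:,0]
        print(n,name,[(q_.tolist(),p2w(c,*q_,.04)[:2].round(3).tolist()) for q_ in q])
```

```text
top tray [([463, 166], [0.69, -0.393]), ([468, 219], [0.537, -0.394]), ([396, 223], [0.532, -0.195]), ([393, 170], [0.685, -0.195])]
top bin [([351, 164], [0.707, -0.077]), ([352, 204], [0.59, -0.075]), ([311, 205], [0.591, 0.04]), ([310, 165], [0.708, 0.04])]
side tray [([422, 271], [0.688, -0.19]), ([467, 341], [0.693, -0.396]), ([460, 355], [0.667, -0.425]), ([384, 368], [0.532, -0.428]), ([351, 281], [0.535, -0.195])]
side bin [([398, 213], [0.714, 0.044]), ([415, 239], [0.716, -0.073]), ([411, 253], [0.688, -0.124]), ([364, 258], [0.582, -0.123]), ([350, 218], [0.592, 0.042])]
```

>>> {"op": "move_arm", "data": {"moves": [[0,0,0,0,0,-35,24],[0,0,0,0,0,-40,24],[0,0,0,0,0,-41,24],[0,0,0,-13.5,-38.7,0,24],[0,0,0,-13.5,-38.7,0,24],[0,0,0,-13.5,-38.7,0,24],[0,0,0,-13.5,-38.7,0,24],[0,0,0,-13.5,-38.7,0,24],[0,0,0,-13.5,-38.7,0,24],[0,0,0,-13.5,-38.7,0,24],[0,0,0,-13.5,-38.7,0,24],[0,0,0,-13.5,-38.7,0,24],[0,0,0,-13.5,-38.7,0,24],[0,0,0,-13.5,-38.7,0,24],[0,0,0,-13.5,-38.7,0,24],[0,0,0,-13.5,-38.7,0,24],[0,0,0,-13.5,-38.7,0,24],[0,0,0,-13.5,-38.7,0,24],[0,0,0,0,0,0,24],[0,0,0,0,0,0,24]]}}

```text
time: 4.48
tool_pos: [0.5852, -0.3282, 0.2992]
orientation: [0.004, 3.14, -0.001]
force: [0.2, 0.2, -1.5]
opening: 0.0288
grasp_force: 40.2
```

Run:
```python
from h import *
import json
go([.585,-.325,.189],down(np.pi/2))
c=r.camera_info("wrist"); im=r.capture("wrist"); cv2.imwrite("pics/w2.png",im); json.dump({k:np.array(v).tolist() for k,v in c.items()},open("w2.json","w"))
```

```text
shift mm (start tool axes) [  0.4   3.3 110.2] (end axes) [  0.2   3.2 110.2] turn deg [-0.   0.1 -0.1]
```

View pics/w2.png

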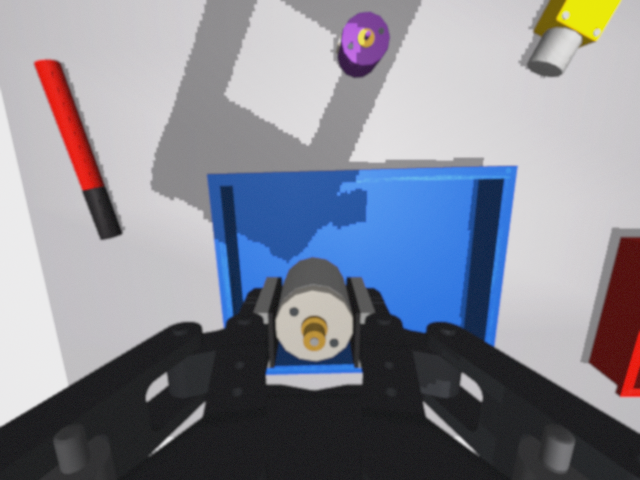

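The held motor is upright over the tray with the shaft toward the camera at (315,335). Lowering and releasing with a partial opening.

>>> {"op": "move_arm", "data": {"moves": [[0,0,0,0,1,35,24],[0,0,0,0,1,35,24],[0,0,0,0,1,20,24],[0,0,0,0,0,12,24],[0,0,0,0,0,5,24],[0,0,0,0,0,3,24],[0,0,0,0,0,0,24],[0,0,0,0,0,0,24]]}}

```text
time: 5.2
tool_pos: [0.5859, -0.3231, 0.1901]
orientation: [-0.001, 3.14, -0.002]
force: [-0.6, -0.1, -1.3]
opening: 0.029
grasp_force: 40.2
```

>>> {"op": "move_arm", "data": {"moves": [[0,0,0,0,0,1,24],[0,0,0,0,0,1,24],[0,0,0,0,0,0.5,24],[0,0,0,0,0,0,24]]}}

```text
time: 5.53
tool_pos: [0.5858, -0.3233, 0.1881]
orientation: [-0.001, 3.14, -0.001]
force: [-3.0, 1.6, 10.0]
opening: 0.0292
grasp_force: 41.5
```

>>> {"op": "move_arm", "data": {"moves": [[0,0,0,0,0,0,48],[0,0,0,0,0,0,48],[0,0,0,0,0,0,48],[0,0,0,0,0,-15,48],[0,0,0,0,0,-30,48],[0,0,0,0,0,-33,48],[0,0,0,0,0,-33,85],[0,0,0,17.5,39.2,0,85],[0,0,0,17.5,39.2,0,85],[0,0,0,17.5,39.2,0,85],[0,0,0,17.5,39.2,0,85],[0,0,0,17.5,39.2,0,85],[0,0,0,17.5,39.2,0,85],[0,0,0,17.5,39.2,0,85],[0,0,0,17.5,39.2,0,85],[0,0,0,0,0,30,85],[0,0,0,0,0,20,85],[0,0,0,0,0,0,85]]}}

```text
time: 7.03
tool_pos: [0.4478, -0.0178, 0.2456]
orientation: [0.004, -3.138, -0.0]
force: [-1.4, -0.7, -0.1]
opening: 0.085
grasp_force: 0.0
```

Run:
```python
from h import *
c=r.camera_info("wrist"); im=r.capture("wrist"); cv2.imwrite("pics/w3.png",im)
print(proj(c,[.446,-.0095,.04]).round(0)); go([.446,-.0095,.183],down(np.pi/2))
```

```text
[[329. 268.]]
shift mm (start tool axes) [ 2.4  8.8 63.8] (end axes) [ 2.6  8.8 63.8] turn deg [ 0.  -0.1  0.1]
```

View pics/w3.png

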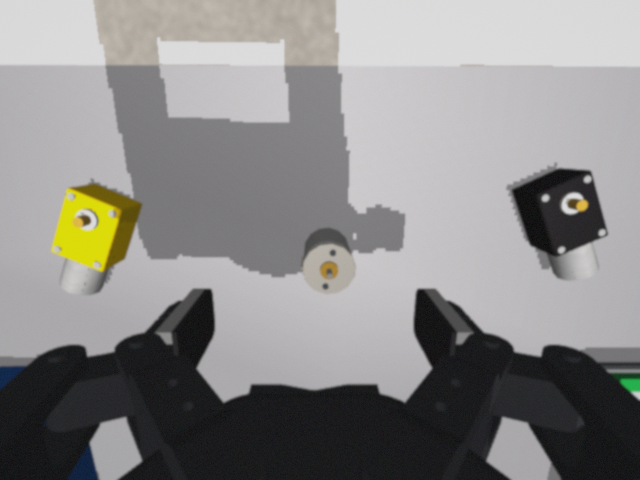

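The cap centre at (329,268) matches the prediction. The geared motors are at (100,225) and (560,210).

>>> {"op": "move_arm", "data": {"moves": [[0,0,0,2.5,8.8,15,85],[0,0,0,0,0,25,85],[0,0,0,0,0,15,85],[0,0,0,0,0,7,85],[0,0,0,0,0,0,24],[0,0,0,0,0,0,24],[0,0,0,0,0,0,24],[0,0,0,0,0,0,24],[0,0,0,0,0,0,24],[0,0,0,0,0,0,24],[0,0,0,0,0,0,24]]}}

```text
time: 8.0
tool_pos: [0.4472, -0.01, 0.1862]
orientation: [-0.001, 3.14, -0.0]
force: [-1.7, -1.4, 8.4]
opening: 0.0289
grasp_force: 38.8
```

>>> {"op": "move_arm", "data": {"moves": [[0,0,0,0,0,-33,24],[0,0,0,0,0,-40,24],[0,0,0,0,0,-40,24],[0,0,0,-24.1,-31.5,0,24],[0,0,0,-24.1,-31.5,0,24],[0,0,0,-24.1,-31.5,0,24],[0,0,0,-24.1,-31.5,0,24],[0,0,0,-24.1,-31.5,0,24],[0,0,0,-24.1,-31.5,0,24],[0,0,0,-24.1,-31.5,0,24],[0,0,0,-24.1,-31.5,0,24],[0,0,0,0,0,0,24],[0,0,0,0,0,30,24],[0,0,0,0,0,35,24],[0,0,0,0,0,25,24],[0,0,0,0,0,10,24],[0,0,0,0,0,0,24],[0,0,0,0,0,0,24]]}}

```text
time: 9.5
tool_pos: [0.6399, -0.2618, 0.1987]
orientation: [-0.001, 3.142, -0.0]
force: [0.1, 1.1, -0.4]
opening: 0.0288
grasp_force: 40.2
```

>>> {"op": "move_arm", "data": {"moves": [[0,0,0,0,0,5,24],[0,0,0,0,0,2.5,24],[0,0,0,0,0,1.5,24],[0,0,0,0,0,0,24],[0,0,0,0,0,0,48],[0,0,0,0,0,0,48],[0,0,0,0,0,0,48],[0,0,0,0,0,-15,48],[0,0,0,0,0,-30,48],[0,0,0,0,0,-33,48],[0,0,0,0,0,-33,60],[0,0,0,37.6,-1.4,0,60],[0,0,0,37.6,-1.4,0,60],[0,0,0,37.6,-1.4,0,60],[0,0,0,37.6,-1.4,0,60],[0,0,0,37.6,-1.4,0,60],[0,0,0,37.6,-1.4,0,60],[0,0,0,37.6,-1.4,0,60],[0,0,0,0,0,0,60]]}}

```text
time: 11.08
tool_pos: [0.3707, -0.2705, 0.3003]
orientation: [-0.001, -3.137, -0.004]
force: [-0.3, 0.9, -0.1]
opening: 0.0599
grasp_force: 0.0
```

Run:
```python
from h import *
import json
c=r.camera_info("wrist"); im=r.capture("wrist"); cv2.imwrite("pics/w4.png",im); json.dump({k:np.array(v).tolist() for k,v in c.items()},open("w4.json","w"))
h=cv2.cvtColor(im,cv2.COLOR_BGR2HSV)
for n,m in (("red",cv2.inRange(h,(0,170,60),(8,255,255))|cv2.inRange(h,(173,170,60),(180,255,255))),("purple",cv2.inRange(h,(130,90,40),(160,255,255))),("yel",cv2.inRange(h,(22,150,80),(35,255,255)))):
    k,l,st,ce=cv2.connectedComponentsWithStats(m)
    for i in range(1,k):
        if st[i,4]>150: print(n,st[i].tolist(),ce[i].round(1),p2w(c,*ce[i],.04).round(3))
```

```text
red [293, 239, 38, 37, 901] [311.2 256.4] [ 0.38  -0.272  0.04 ]
red [23, 332, 36, 52, 959] [ 40.6 356.4] [ 0.461 -0.483  0.04 ]
red [506, 454, 25, 26, 323] [515.2 470.4] [ 0.575 -0.096  0.04 ]
purple [189, 249, 49, 51, 1220] [211.4 275.1] [ 0.394 -0.345  0.04 ]
purple [262, 311, 37, 55, 1430] [281.5 338. ] [ 0.445 -0.295  0.04 ]
yel [428, 271, 64, 64, 2161] [456.9 302.2] [ 0.416 -0.164  0.04 ]
```

View pics/w4.png

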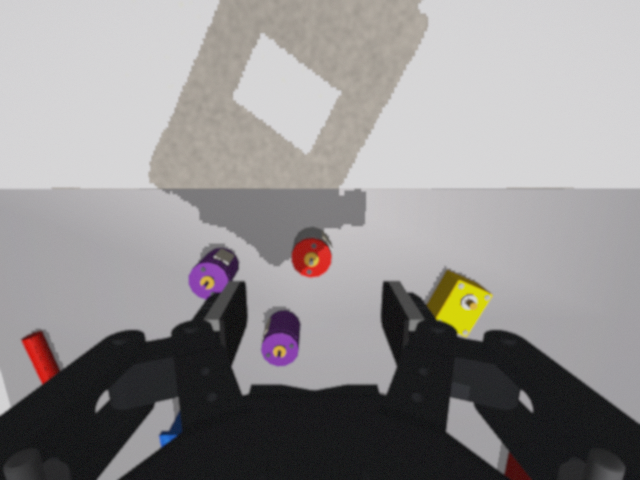

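The red cap is at (311,257), which gives (0.380,-0.272). The purple look-alikes are at (208,282) and (281,348). I'll turn the fingers 45° so they close clear of both.

>>> {"op": "move_arm", "data": {"moves": [[0,0,6.4,0,0,0,60],[0,0,6.4,0,0,0,60],[0,0,6.4,0,0,0,60],[0,0,6.4,0,0,0,60],[0,0,6.4,0,0,0,60],[0,0,6.4,0,0,0,60],[0,0,6.6,0,0,0,60],[0,0,0,-7.4,5.3,20,60],[0,0,0,0,0,20,60],[0,0,0,0,0,0,60]]}}

```text
time: 11.97
tool_pos: [0.3857, -0.2728, 0.2585]
orientation: [-1.2, -2.901, -0.001]
force: [-1.5, 0.8, 0.6]
opening: 0.06
grasp_force: 0.0
```

Run:
```python
from h import *
go([.380,-.272,.183],down(np.pi/4)); print(r.observe()["joint_positions"])
```

```text
shift mm (start tool axes) [ 4.5 -3.4 75.5] (end axes) [ 4.7 -3.5 75.5] turn deg [-0.  -0.1  0.1]
[-6.18841002e-01  3.26961238e-01  2.07384592e+00  1.25143679e-04
  7.43121975e-01 -1.40546974e+00]
```

>>> {"op": "move_arm", "data": {"moves": [[0,0,0,4.6,-3.4,15,60],[0,0,0,0,0,30,60],[0,0,0,0,0,20,60],[0,0,0,0,0,10.5,60],[0,0,0,0,0,0,24],[0,0,0,0,0,0,24],[0,0,0,0,0,0,24],[0,0,0,0,0,0,24],[0,0,0,0,0,0,24],[0,0,0,0,0,0,24],[0,0,0,0,0,-20,24],[0,0,0,0,0,-35,24],[0,0,0,0,0,-41,24],[0,0,0,0,0,-20,24]]}}

```text
time: 13.13
tool_pos: [0.3804, -0.2728, 0.3047]
orientation: [1.2, 2.899, -0.001]
force: [2.0, -1.3, -0.6]
opening: 0.0288
grasp_force: 39.7
```

>>> {"op": "move_arm", "data": {"moves": [[0,0,0,-1,37.2,0,24],[0,0,0,-1,37.2,0,24],[0,0,0,-1,37.2,0,24],[0,0,0,-1,37.2,0,24],[0,0,0,-1,37.2,0,24],[0,0,0,-1,37.2,0,24],[0,0,0,-1,37.2,0,24],[0,0,0,-1,37.2,0,24],[0,0,0,-1,37.2,0,24],[0,0,0,-1,37.2,0,24],[0,0,0,0,0,0,24],[0,0,0,0,0,30,24],[0,0,0,0,0,35,24],[0,0,0,0,0,25,24],[0,0,0,0,0,14,24],[0,0,0,0,0,0,24],[0,0,0,0,0,0,24]]}}

```text
time: 14.55
tool_pos: [0.6497, -0.0164, 0.1968]
orientation: [-1.201, -2.902, 0.0]
force: [0.9, -0.7, -0.3]
opening: 0.0287
grasp_force: 40.0
```

>>> {"op": "move_arm", "data": {"moves": [[0,0,0,0,0,4,24],[0,0,0,0,0,2,24],[0,0,0,0,0,1,24],[0,0,0,0,0,0.5,24],[0,0,0,0,0,0,24]]}}

```text
time: 14.97
tool_pos: [0.65, -0.0163, 0.1899]
orientation: [1.201, 2.902, 0.001]
force: [0.2, -0.1, 2.1]
opening: 0.0288
grasp_force: 40.3
```

>>> {"op": "move_arm", "data": {"moves": [[0,0,0,0,0,0,48],[0,0,0,0,0,0,48],[0,0,0,0,0,0,48],[0,0,0,0,0,-20,48],[0,0,0,0,0,-40,48],[0,0,-6.4,0,0,-40,48],[0,0,-6.4,0,0,-40,48],[0,0,-6.4,0,0,-30,48],[0,0,-6.4,0,0,0,48],[0,0,-6.4,0,0,0,48],[0,0,-6.4,0,0,0,48],[0,0,-6.6,0,0,0,85],[0,0,0,3.8,38,-10,85],[0,0,0,3.8,38,-10,85],[0,0,0,3.8,38,-10,85],[0,0,0,3.8,38,-10,85],[0,0,0,3.8,38,-10,85],[0,0,0,3.8,38,-10,85],[0,0,0,3.8,38,-10,85],[0,0,0,0,0,0,85]]}}

```text
time: 16.63
tool_pos: [0.6223, 0.2558, 0.4314]
orientation: [-0.007, 3.139, 0.006]
force: [-0.1, -0.3, 0.5]
opening: 0.0849
grasp_force: 0.0
```

Run:
```python
from h import *
import json
c=r.camera_info("wrist"); im=r.capture("wrist"); cv2.imwrite("pics/w5.png",im); json.dump({k:np.array(v).tolist() for k,v in c.items()},open("w5.json","w"))
t=r.capture("top"); cv2.imwrite("pics/top5.png",t)
```

```text
(no output)
```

View pics/w5.png

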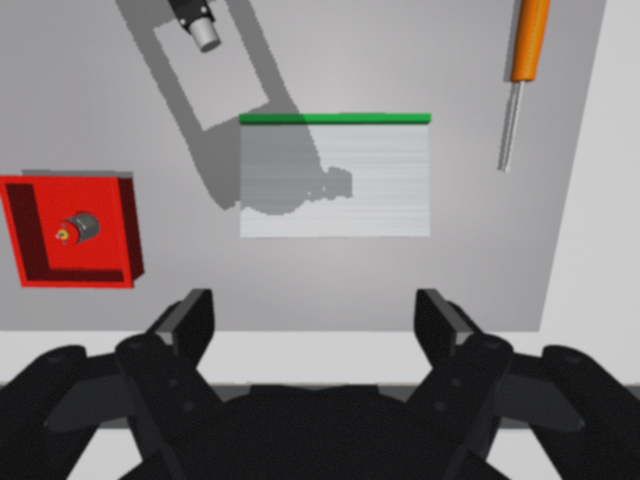

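The rack board spans columns 240 to 430 and rows 113 to 237, with the green cleat at rows 113 to 124. The red motor stands in the bin at (75,230). Next I fit the rack pose from its edges.

Run:
```python
from h import *
import json
from scipy.optimize import least_squares
c=json.load(open("w5.json")); im=cv2.imread("pics/w5.png"); g=cv2.cvtColor(im,6).astype(float)
h=cv2.cvtColor(im,cv2.COLOR_BGR2HSV); m=cv2.inRange(h,(45,120,60),(75,255,255))
ys,xs=np.nonzero(m[90:150]); ys+=90
def sub(p): # subpixel of max |gradient|
    d=np.abs(np.diff(p)); i=d.argmax(); w=d[max(0,i-2):i+3]; return (w*np.arange(max(0,i-2),max(0,i-2)+len(w))).sum()/w.sum()+.5
far=[(u,228+sub(g[228:246,u])) for u in range(250,425,10)]
lf=[(230+sub(g[v,230:250]),v) for v in range(215,234,3)]; rt=[(420+sub(g[v,420:440]),v) for v in range(130,234,6)]
gs=[(u,np.nonzero(m[90:150,u])[0]+90) for u in range(250,425,10)]
print("green",xs.min(),xs.max(),[(u,a.min(),a.max()) for u,a in gs][::5]); 
ft=np.polyfit(*np.array(far).T,1); print("far",ft, "L",np.mean([a for a,b in lf]),"R",np.polyfit([b for a,b in rt],[a for a,b in rt],1))
top=np.polyfit([u for u,a in gs],[a.min()-.5 for u,a in gs],1)
P=[[.12,.1,0],[.12,-.1,0],[-.008,.1,.012],[-.008,-.1,.012]]
def T(p):
    Ry=R.from_euler("ZY",[p[2],-np.radians(18)]).as_matrix(); return Ry,np.array([p[0],p[1],.022])
L=np.mean([a for a,b in lf]); Rr=np.polyval(np.polyfit([b for a,b in rt],[a for a,b in rt],1),237)
uv=np.array([[Rr,np.polyval(ft,Rr)],[L,np.polyval(ft,L)],[xs.max()+.5,np.polyval(top,xs.max())],[xs.min()-.5,np.polyval(top,xs.min())]])
def f(p):
    Rm,t=T(p); return (proj(c,np.array(P)@Rm.T+t)-uv).ravel()
s=least_squares(f,[.52,.27,0]); print(s.x,s.fun.round(1)); print(uv.round(1))
Rm,t=T(s.x); print("far edge z",(Rm@[.12,0,0]+t).round(3))
tc=r.camera_info("top"); print("top px of cleat corners/far:",proj(tc,np.array(P)@Rm.T+t).round(0).tolist())
```

```text
green 239 430 [(250, np.int64(114), np.int64(123)), (300, np.int64(115), np.int64(123)), (350, np.int64(114), np.int64(123)), (400, np.int64(114), np.int64(123))]
far [-7.60566107e-03  2.38624315e+02] L 239.78715873940723 R [2.94971991e-02 4.22505241e+02]
[0.53491213 0.2782926  0.00774748] [ 0.2  1.2 -0.1  0.6  0.6 -1.  -0.6 -0.5]
[[429.5 235.4]
 [239.8 236.8]
 [430.5 113.5]
 [238.5 113.6]]
far edge z [0.649 0.279 0.059]
top px of cleat corners/far: [[189.0, 187.0], [260.0, 184.0], [191.0, 233.0], [262.0, 230.0]]
```

>>> {"op": "move_arm", "data": {"moves": [[0,0,0,25.9,-15.8,19,70],[0,0,0,25.9,-15.8,19,70],[0,0,0,25.9,-15.8,19,70],[0,0,0,25.9,-15.8,19,70],[0,0,0,25.9,-15.8,19,70],[0,0,0,25.9,-15.8,19,70],[0,0,0,25.9,-15.8,19,70],[0,0,0,25.9,-15.8,19,70],[0,0,0,0,0,0,70],[0,0,0,0,0,0,70]]}}

```text
time: 17.57
tool_pos: [0.414, 0.1214, 0.276]
orientation: [-0.002, -3.138, 0.002]
force: [1.3, -0.1, 0.7]
opening: 0.0699
grasp_force: 0.0
```

Run:
```python
from h import *
import json
c=r.camera_info("wrist"); im=r.capture("wrist"); cv2.imwrite("pics/w6.png",im); json.dump({k:np.array(v).tolist() for k,v in c.items()},open("w6.json","w"))
u,v=proj(c,[.43,.13,.026])[0].astype(int); print(u,v)
x=im[v-75:v+75,u-75:u+75]; cv2.imwrite("pics/w6c.png",cv2.resize(x,(600,600),interpolation=2)); print("crop origin",u-75,v-75)
```

```text
327 270
crop origin 252 195
```

View pics/w6c.png

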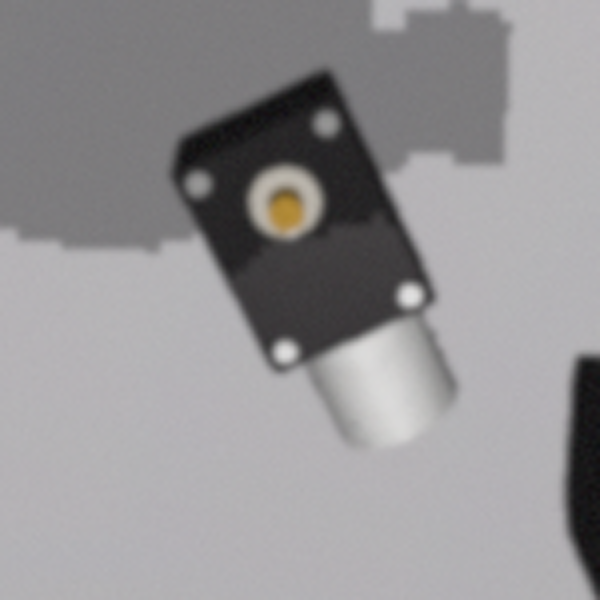

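The black gearbox has its top screws at crop pixels (198,184), (326,123), (285,352), (410,296), with the front top corners at (280,372) and (433,300). The can points down and right.

```bash
cat >> h.py <<'E'
def gear(c,org,sc,front,rear=None):
    W=lambda p:p2w(c,org[0]+p[0]/4,org[1]+p[1]/4,.026)
    s=[W(p) for p in sc]; f=[W(p) for p in front]  # sc: rearL,rearR,frontL,frontR
    ax=(s[2]+s[3]-s[0]-s[1])/2; a=np.arctan2(ax[1],ax[0]); lat=(s[1]-s[0]+s[3]-s[2])/2; b=np.arctan2(-lat[0],lat[1])
    fl=f[1]-f[0]
    ctr=sum(s)/4; d=(f[0]+f[1])/2-ctr
    print("yaw",np.degrees([a,b,np.arctan2(-fl[0],fl[1])]).round(1),"screw spans",np.linalg.norm(ax).round(4),np.linalg.norm(lat).round(4),"front w",np.linalg.norm(fl).round(4),"ctr",ctr.round(4),"ctr-front",np.linalg.norm(d).round(4))
    return ctr,(a+b)/2
E
python3 - <<'E'
from h import *
import json
c=json.load(open("w6.json"))
ctr,a=gear(c,(252,195),[(198,184),(326,123),(285,352),(410,296)],[(280,372),(433,300)])
e=np.array([np.cos(a),np.sin(a),0]); p=ctr+.003*e; p[2]=.190
print(np.degrees(a),p); go(p,down(a+np.pi/2))
E
```

```text
yaw [26.  25.9 26.9] screw spans 0.034 0.0239 front w 0.0296 ctr [0.419  0.1307 0.026 ] ctr-front 0.0197
25.939758330196103 [0.42171697 0.13204163 0.19      ]
shift mm (start tool axes) [-5.9  9.9 87. ] (end axes) [-9.6  6.3 87. ] turn deg [ -0.  -0. -26.]
```

>>> {"op": "move_arm", "data": {"moves": [[0,0,-6.5,0,0,0,70],[0,0,-6.5,0,0,0,70],[0,0,-6.5,0,0,0,70],[0,0,-6.5,0,0,0,70],[0,0,0,-9.6,6.3,20,70],[0,0,0,0,0,20,70],[0,0,0,0,0,0,70],[0,0,0,0,0,0,70]], "newtons": 60}}

```text
time: 18.28
tool_pos: [0.4223, 0.1331, 0.2371]
orientation: [0.707, -3.06, 0.0]
force: [0.8, 0.1, -0.5]
opening: 0.0702
grasp_force: 0.0
```

Run:
```python
from h import *
go([.4217,.132,.190],down(np.radians(115.94)))
```

```text
shift mm (start tool axes) [ 1.  -0.7 47.1] (end axes) [ 1.1 -0.7 47.1] turn deg [ 0.  -0.1  0.1]
```

>>> {"op": "move_arm", "data": {"moves": [[0,0,0,1,-0.7,20,70],[0,0,0,0,0,18,70],[0,0,0,0,0,9,70],[0,0,0,0,0,0,26],[0,0,0,0,0,0,26],[0,0,0,0,0,0,26],[0,0,0,0,0,0,26],[0,0,0,0,0,0,26],[0,0,0,0,0,0,26],[0,0,0,0,0,0,26]]}}

```text
time: 19.12
tool_pos: [0.4217, 0.1321, 0.1915]
orientation: [-0.707, 3.059, 0.0]
force: [-1.0, -0.4, 5.5]
opening: 0.0301
grasp_force: 59.0
```

```bash
cat >> h.py <<'E'
def rack(): return R.from_euler("ZY",[.0077,-np.radians(18)]).as_matrix(),np.array([.5349,.2783,.022])
def rackpose(gx,gy,gz,off,ztcp): # gear origin at (gx,gy,gz) in rack; off: grasp point along gear x; ztcp: TCP height over gear underside
    Rm,t=rack(); return Rm@np.array([gx+off,gy,gz+ztcp])+t, Rm@np.diag([-1.,1,-1])
E
python3 - <<'E'
from h import *
s=r.observe(); p=s["tool_pos"]; ctr=np.array([.419,.1307]); a=np.radians(25.94)
M=R.from_rotvec(s["orientation"]).as_matrix(); print("pose",p,M.round(3).tolist(),"force",s["force"],s["grasp_force"])
off=(p[:2]-ctr)@[np.cos(a),np.sin(a)]; print("off",off)
q,Rt=rackpose(.030,-.032,.035,off,p[2]); print("pre",q,"tipz"); go(q,Rt); go(q,Rt,p-[0,0,0]+[0,0,.15])
print(Rt.round(3))
E
```

```text
pose [0.42165149 0.13212757 0.19147991] [[-0.898, -0.439, 0.002], [-0.439, 0.898, 0.0], [-0.002, -0.0, -1.0]] force [-0.95675684 -0.37557204  5.48288947] 58.967939615249634
off 0.003008820393111786
pre [0.49655465 0.24600379 0.24759548] tipz
shift mm (start tool axes) [-117.4   69.4  -55.9] (end axes) [-89.4 113.3 -30. ] turn deg [  4.  -17.6  25.4]
shift mm (start tool axes) [-117.1   69.5   94.1] (end axes) [-43.1 113.3 112.7] turn deg [  4.  -17.6  25.4]
[[-0.951 -0.008  0.309]
 [-0.007  1.     0.002]
 [-0.309  0.    -0.951]]
```

>>> {"op": "move_arm", "data": {"moves": [[0,0,0,0,0,-20,26],[0,0,0,0,0,-40,26],[0,0,0,0,0,-40,26],[0.8,-3.52,5.08,0,0,0,26],[0.8,-3.52,5.08,0,0,0,26],[0.8,-3.52,5.08,0,0,0,26],[0.8,-3.52,5.08,0,0,0,26],[0.8,-3.52,5.08,0,0,0,26],[0,0,0,0,37.8,0,26],[0,0,0,0,37.8,0,26],[0,0,0,0,37.8,0,26],[0,0,0,-19.5,0,21.7,26],[0,0,0,-19.5,0,21.7,26],[0,0,0,-19.5,0,21.7,26],[0,0,0,0,0,0,26],[0,0,0,0,0,0,26]]}}

```text
time: 20.45
tool_pos: [0.4965, 0.2458, 0.246]
orientation: [-0.009, 2.83, 0.001]
force: [-0.2, -0.9, -1.0]
opening: 0.0302
grasp_force: 60.6
```

Run:
```python
from h import *
s=r.observe(); print(s["force"],s["grasp_force"],s["joint_positions"].round(2))
q,Rt=rackpose(.025,-.032,.004,.003,.1915); go(q,Rt)
im=r.capture("wrist"); cv2.imwrite("pics/w7.png",im)
```

```text
[-0.15819977 -0.94097871 -1.00922982] 60.565173625946045 [ 0.5   0.41  2.01 -0.33  0.47 -0.8 ]
shift mm (start tool axes) [ 4.4  0.2 29.4] (end axes) [ 4.5  0.2 29.4] turn deg [-0.1 -0.1 -0.1]
```

View pics/w7.png

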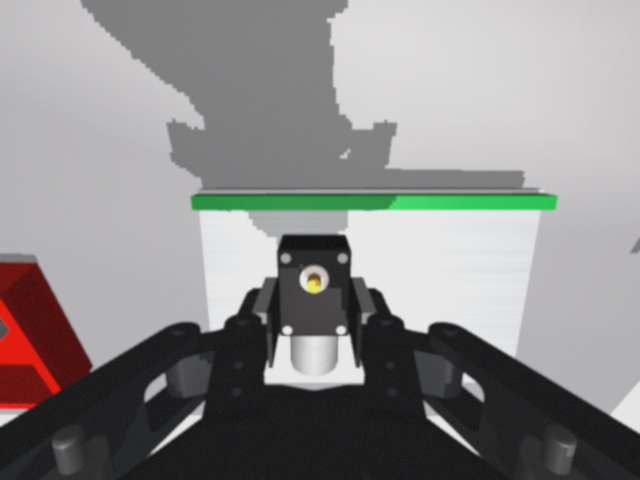

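The black motor is held square over the board, uphill of the cleat (cleat row about 203, gearbox from (280,240) to (350,335)). Lowering it now.

>>> {"op": "move_arm", "data": {"moves": [[0,0,0,1.5,0,15,26],[0,0,0,1.5,0,10,26],[0,0,0,1,0,4,26],[0,0,0,0,0,1,26],[0,0,0,0,0,1,26],[0,0,0,0,0,0.5,26],[0,0,0,0,0,0,26]]}}

```text
time: 21.08
tool_pos: [0.5019, 0.2461, 0.2153]
orientation: [-0.011, 2.829, 0.002]
force: [0.4, -0.2, -1.3]
opening: 0.0296
grasp_force: 60.6
```

>>> {"op": "move_arm", "data": {"moves": [[0,0,0,0,0,0.7,26],[0,0,0,0,0,0.7,26],[0,0,0,0,0,0,26]]}}

```text
time: 21.33
tool_pos: [0.5023, 0.246, 0.2137]
orientation: [-0.01, 2.829, 0.002]
force: [0.1, -0.0, -1.6]
opening: 0.03
grasp_force: 60.6
```

Run:
```python
from h import *
q,Rt=rackpose(.021,-.032,.0,.003,.1915); go(q,Rt)
```

```text
shift mm (start tool axes) [4. 0. 1.] (end axes) [4. 0. 1.] turn deg [-0.  -0.1 -0. ]
```

>>> {"op": "move_arm", "data": {"moves": [[0,0,0,1.5,0,0.5,26],[0,0,0,1,0,0,26],[0,0,0,0.7,0,0,26],[0,0,0,0.5,0,0,26],[0,0,0,0,0,0,26]]}}

```text
time: 21.75
tool_pos: [0.4991, 0.2461, 0.2122]
orientation: [-0.011, 2.828, 0.002]
force: [1.6, -0.6, -1.6]
opening: 0.03
grasp_force: 60.5
```

>>> {"op": "move_arm", "data": {"moves": [[0,0,0,0.5,0,0.4,26],[0,0,0,0.5,0,0.4,26],[0,0,0,0,0,0,26]]}}

```text
time: 22.0
tool_pos: [0.499, 0.2462, 0.2118]
orientation: [-0.011, 2.827, 0.003]
force: [3.8, -2.9, 4.6]
opening: 0.03
grasp_force: 61.3
```

>>> {"op": "move_arm", "data": {"moves": [[0,0,0,0,0,0.4,26],[0,0,0,0,0,0,42],[0,0,0,0,0,0,42],[0,0,0,0,0,0,42],[0,0,0,0,0,-15,42],[0,0,0,0,0,-30,42],[0,0,0,0,0,-40,42],[0,0,0,0,0,-30,42],[0,0,0,0,0,0,42]]}}

```text
time: 22.75
tool_pos: [0.4631, 0.2465, 0.3249]
orientation: [-0.01, 2.823, 0.007]
force: [0.9, -0.7, -0.4]
opening: 0.0417
grasp_force: 0.0
```

Run:
```python
from h import *
im=r.capture("wrist"); cv2.imwrite("pics/w8.png",im); t=r.capture("top"); 
c=r.camera_info("wrist"); Rm,tt=rack()
for P in ([0,-.048,.026],[0,-.016,.026],[.042,-.048,.026],[.042,-.016,.026]):
    print(proj(c,Rm@P+tt).round(0))
go([.415,-.155,.28],down(np.pi/2))
```

```text
[[292. 205.]]
[[335. 205.]]
[[293. 258.]]
[[334. 258.]]
shift mm (start tool axes) [  61.  -400.6   22.7] (end axes) [  47.9 -400.9   41. ] turn deg [ 0.1 18.   0.4]
```

View pics/w8.png

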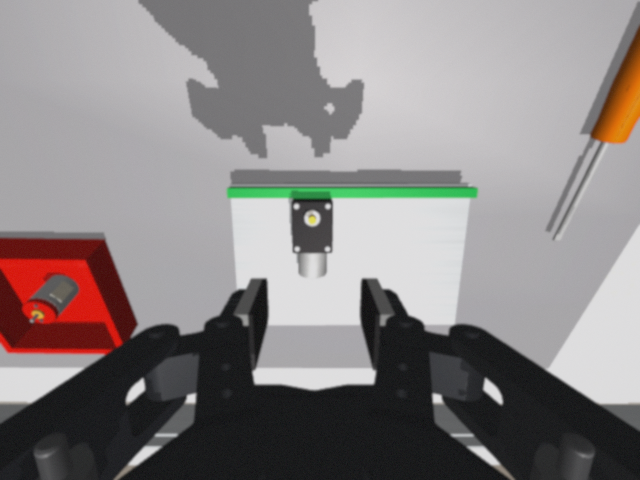

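The black motor lies square against the cleat at (312,225). Now the yellow one.

>>> {"op": "move_arm", "data": {"moves": [[0,6,0.1,0,0,0,70],[0,6,0.1,0,0,0,70],[0,6,0.1,0,0,0,70],[0,0,0,4.8,-40.1,4.1,70],[0,0,0,4.8,-40.1,4.1,70],[0,0,0,4.8,-40.1,4.1,70],[0,0,0,4.8,-40.1,4.1,70],[0,0,0,4.8,-40.1,4.1,70],[0,0,0,4.8,-40.1,4.1,70],[0,0,0,4.8,-40.1,4.1,70],[0,0,0,4.8,-40.1,4.1,70],[0,0,0,4.8,-40.1,4.1,70],[0,0,0,4.8,-40.1,4.1,70],[0,0,0,0,0,0,70],[0,0,0,0,0,0,70],[0,0,0,0,0,0,70]]}}

```text
time: 24.18
tool_pos: [0.4153, -0.1554, 0.2775]
orientation: [0.001, -3.137, -0.003]
force: [-0.2, 0.2, 0.2]
opening: 0.07
grasp_force: 0.0
```

Run:
```python
from h import *
import json
c=r.camera_info("wrist"); im=r.capture("wrist"); cv2.imwrite("pics/w9.png",im); json.dump({k:np.array(v).tolist() for k,v in c.items()},open("w9.json","w"))
u,v=proj(c,[.435,-.155,.026])[0].astype(int)
x=im[v-75:v+75,u-75:u+75]; cv2.imwrite("pics/w9c.png",cv2.resize(x,(600,600),interpolation=2)); print("crop origin",u-75,v-75)
```

```text
crop origin 238 199
```

View pics/w9c.png

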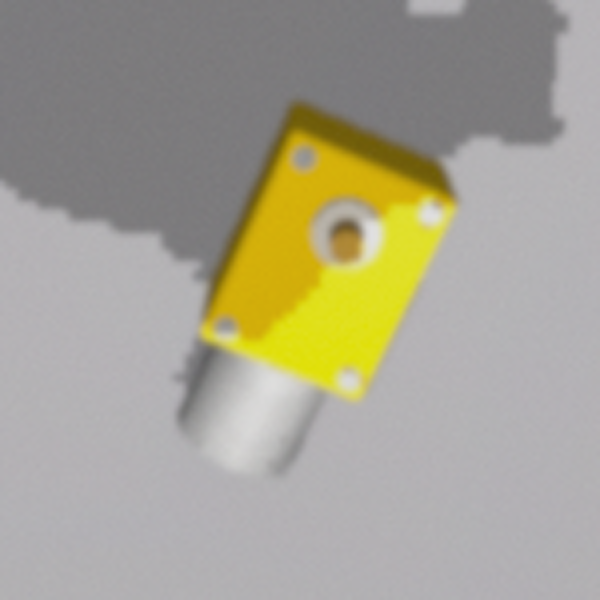

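The yellow gearbox has screws at crop pixels (303,158), (430,213), (225,327), (348,379), with front corners at (203,335) and (362,402).

Run:
```python
from h import *
import json
c=json.load(open("w9.json"))
ctr,a=gear(c,(238,199),[(303,158),(430,213),(225,327),(348,379)],[(203,335),(362,402)])
e=np.array([np.cos(a),np.sin(a),0]); p=ctr+.003*e; p[2]=.190
print(np.degrees(a),p); go(p,down(a+np.pi/2))
```

```text
yaw [-24.1 -24.3 -24.5] screw spans 0.0338 0.0239 front w 0.0309 ctr [ 0.4291 -0.1511  0.026 ] ctr-front 0.0199
-24.207340373938646 [ 0.43179738 -0.1523415   0.19      ]
shift mm (start tool axes) [-16.6   2.2  87.8] (end axes) [-13.8   8.8  87.8] turn deg [ 0.  -0.2 24.3]
```

>>> {"op": "move_arm", "data": {"moves": [[0,0,6.1,0,0,0,70],[0,0,6.1,0,0,0,70],[0,0,6.1,0,0,0,70],[0,0,6,0,0,0,70],[0,0,0,-13.8,8.8,20,70],[0,0,0,0,0,20,70],[0,0,0,0,0,0,70],[0,0,0,0,0,0,70]]}}

```text
time: 24.9
tool_pos: [0.4315, -0.1514, 0.238]
orientation: [-0.653, -3.068, -0.001]
force: [0.2, 1.0, 0.1]
opening: 0.0698
grasp_force: 0.0
```

Run:
```python
from h import *
go([.4318,-.1523,.190],down(np.radians(65.8)))
```

```text
shift mm (start tool axes) [-0.9 -0.7 48. ] (end axes) [-0.6 -0.7 48. ] turn deg [-0.  -0.3  0.2]
```

>>> {"op": "move_arm", "data": {"moves": [[0,0,0,-0.6,-0.7,20,70],[0,0,0,0,0,18,70],[0,0,0,0,0,10,70],[0,0,0,0,0,0,26],[0,0,0,0,0,0,26],[0,0,0,0,0,0,26],[0,0,0,0,0,0,26],[0,0,0,0,0,0,26],[0,0,0,0,0,0,26],[0,0,0,0,0,0,26]]}}

```text
time: 25.73
tool_pos: [0.4324, -0.1538, 0.192]
orientation: [-0.658, -3.071, -0.001]
force: [-0.6, 2.1, 5.4]
opening: 0.03
grasp_force: 59.0
```

Run:
```python
from h import *
s=r.observe(); p=s["tool_pos"]; ctr=np.array([.4291,-.1511]); a=np.radians(-24.2)
M=R.from_rotvec(s["orientation"]).as_matrix(); print("pose",p,M.round(3).tolist())
off=(p[:2]-ctr)@[np.cos(a),np.sin(a)]; print("off",off)
q,Rt=rackpose(.028,.032,.045,off,p[2]); print("pre",q); go(q,Rt,p+[0,0,.12])
```

```text
pose [ 0.43241656 -0.15383545  0.19202763] [[-0.912, 0.41, -0.0], [0.41, 0.912, 0.0], [0.001, 0.0, -1.0]]
off 0.0041464274713158104
pre [0.49198237 0.30997048 0.25736046]
shift mm (start tool axes) [135.6 447.5  54.9] (end axes) [-43.2 463.3  71.5] turn deg [ -3.8 -17.7 -24.4]
```

>>> {"op": "move_arm", "data": {"moves": [[0,0,0,0,0,-40,26],[0,0,0,0,0,-40,26],[0,0,0,0,0,-40,26],[-0.76,-3.54,-4.88,0,0,0,26],[-0.76,-3.54,-4.88,0,0,0,26],[-0.76,-3.54,-4.88,0,0,0,26],[-0.76,-3.54,-4.88,0,0,0,26],[-0.76,-3.54,-4.88,0,0,0,26],[0,0,0,0,38.6,0,26],[0,0,0,0,38.6,0,26],[0,0,0,0,38.6,0,26],[0,0,0,0,38.6,0,26],[0,0,0,0,38.6,0,26],[0,0,0,0,38.6,0,26],[0,0,0,0,38.6,0,26],[0,0,0,0,38.6,0,26],[0,0,0,0,38.6,0,26],[0,0,0,0,38.6,0,26],[0,0,0,0,38.6,0,26],[0,0,0,0,38.6,0,26]]}}

```text
time: 27.4
tool_pos: [0.4283, 0.3113, 0.3117]
orientation: [-0.01, 2.829, 0.002]
force: [1.0, -0.3, -1.7]
opening: 0.0297
grasp_force: 60.5
```

>>> {"op": "move_arm", "data": {"moves": [[0,0,0,0,0,0,26],[0,0,0,0,0,0,26]]}}

```text
time: 27.57
tool_pos: [0.4285, 0.3112, 0.3114]
orientation: [-0.015, 2.829, 0.003]
force: [0.1, -0.2, -1.0]
opening: 0.03
grasp_force: 60.6
```

Run:
```python
from h import *
q,Rt=rackpose(.0245,.032,.003,.0041,.192); go(q,Rt)
```

```text
shift mm (start tool axes) [-40.2  -2.  113. ] (end axes) [-40.1  -1.7 113. ] turn deg [ 0.1 -0.1  0.1]
```

>>> {"op": "move_arm", "data": {"moves": [[0,0,0,-20,-0.9,20,26],[0,0,0,-20,-0.9,20,26],[0,0,0,0,0,30,26],[0,0,0,0,0,25,26],[0,0,0,0,0,12,26],[0,0,0,0,0,5,26],[0,0,0,0,0,1,26],[0,0,0,0,0,0,26],[0,0,0,0,0,0,26]]}}

```text
time: 28.32
tool_pos: [0.5017, 0.3081, 0.2167]
orientation: [-0.01, 2.828, 0.003]
force: [-0.3, -0.4, -1.1]
opening: 0.0297
grasp_force: 60.5
```

Run:
```python
from h import *
q,Rt=rackpose(.021,.032,.0,.0041,.192); go(q,Rt)
```

```text
shift mm (start tool axes) [3.7 1.9 3.4] (end axes) [3.7 1.9 3.4] turn deg [ 0.  -0.1 -0. ]
```

>>> {"op": "move_arm", "data": {"moves": [[0,0,0,1,0,1.5,26],[0,0,0,1,0,1,26],[0,0,0,0.7,0,0.3,26],[0,0,0,0.5,0,0.2,26],[0,0,0,0.5,0,0,26],[0,0,0,0,0,0,26]]}}

```text
time: 28.82
tool_pos: [0.4996, 0.3085, 0.2128]
orientation: [-0.011, 2.827, 0.003]
force: [-0.2, -2.2, 6.1]
opening: 0.0298
grasp_force: 61.4
```

>>> {"op": "move_arm", "data": {"moves": [[0,0,0,0.6,0,0,26],[0,0,0,0.6,0,0,26],[0,0,0,0,0,0,26]]}}

```text
time: 29.07
tool_pos: [0.4988, 0.3086, 0.2125]
orientation: [-0.011, 2.826, 0.004]
force: [2.2, -0.9, 6.2]
opening: 0.0297
grasp_force: 61.2
```

>>> {"op": "move_arm", "data": {"moves": [[0,0,0,0.6,0,0,26],[0,0,0,0.5,0,0,26],[0,0,0,0,0,0,26]]}}

```text
time: 29.32
tool_pos: [0.4985, 0.3086, 0.2125]
orientation: [-0.012, 2.825, 0.004]
force: [7.8, -3.6, 5.3]
opening: 0.0296
grasp_force: 61.0
```

Firm against both the cleat and the board. Releasing, then retreating to look.

>>> {"op": "move_arm", "data": {"moves": [[0,0,0,0,0,0,42],[0,0,0,0,0,0,42],[0,0,0,0,0,0,42],[0,0,0,0,0,-15,42],[0,0,0,0,0,-30,42],[0,0,0,0,0,-40,42],[0,0,0,0,0,-35,42],[0,0,0,-25,-25,-15,42],[0,0,0,-25,-10,-15,42],[0,0,0,0,0,0,42],[0,0,0,0,0,0,42]]}}

```text
time: 30.23
tool_pos: [0.4993, 0.2728, 0.3701]
orientation: [-0.008, 2.828, 0.003]
force: [-1.3, -0.4, -1.4]
opening: 0.0421
grasp_force: 0.0
```

Run:
```python
from h import *
w=r.capture("wrist"); t=r.capture("side"); cv2.imwrite("pics/w10.png",w); cv2.imwrite("pics/side10.png",t)
a=cv2.resize(w[100:340,200:520],(400,300),interpolation=2); b=cv2.resize(t[130:370,240:480],(400,400),interpolation=2)
out=np.zeros((400,800,3),'uint8'); out[:300,:400]=a; out[:,400:]=b; cv2.imwrite("pics/f.png",out)
```

```text
(no output)
```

View pics/f.png

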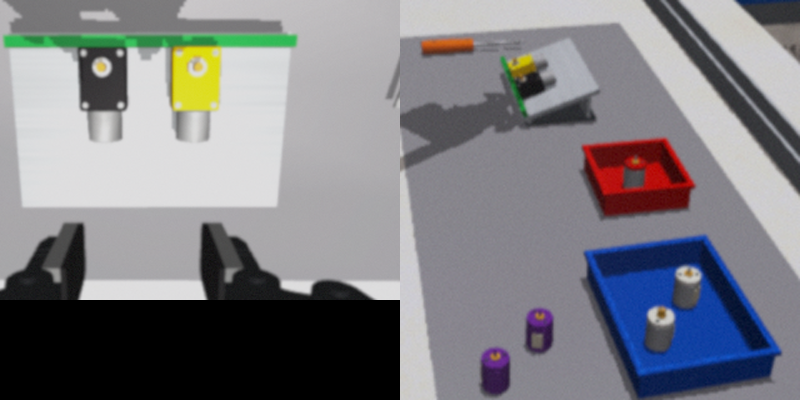

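Both geared motors lie square against the cleat. The white-topped motors stand in the tray, the red one stands in the bin, and the bystanders are untouched. Handing in.

```bash
python3 -c "
from station import r
print(r.close_job())"
```

```text
the job is handed in; nothing more can be done
None
```

I sorted all five motors and handed the job in after about 30 s of robot time; the last pictures show every motor placed as asked and the purple look-alikes, screwdriver and marker left alone.

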